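# Slide the sample shelf into its notches and turn the keeper over it

### The job

Push the pale wooden shelf board along the rack's aluminium rails towards the red keeper with a fingertip until it drops down into its locating notches, with the red thread spool still standing on it. Then push the keeper's steel peg round until the red arm reaches fully over the edge of the dropped board. Use the outside of the fingers only: grip and lift nothing, and leave the jar, the blue cop and the brass weight where they stand.

Things in the scene. Friction and masses are not known exactly. Their poses are not given: they have to be found in the camera images.
- rack: Fixed rack: grey base 136 mm wide, x -150 to 160 mm, two aluminium rails along x (to x 110). Origin on the worktop, midway between the rails; +x runs along them from the open loading end to the keeper, z up. Tracks at z 40 mm; side walls, inner faces y +-57.5, outer +-63.5, top z 56 mm. Between the rails (|y| under 26 mm) it is open down to z 8 mm. Red marks on the walls show the notches.
- seat (a point): Where the board's origin lies once dropped: rack x 30, y 0, z 33 mm. Four notches, 14 mm long, 7 mm deep, in the tracks take the board's four feet at once when its origin is within 2.5 mm of here along x. The rails go on beyond: a board that is pushed past without dropping comes up against the keeper's post 18 mm further. A tall reel machine stands left of the rack: come round in front of it.
- board: Loose pale wooden board on four 9 mm long black feet, 0.18 to 0.29 kg; 130 mm along its x (same way as rack x), 113 wide, 10 thick. Origin: centre of the foot plane; underside 8, top 18 mm above it. On the tracks its origin is at z 40 mm, dropped at 33. Starts 55 to 105 mm short of the seat. Slides with under 5 N; once dropped the feet catch and the push jumps (12 N or more could tip it out).
- keeper (a joint): Angle (rad) of the red keeper arm, level, on a post (20 mm diameter, rack x 123, y 0). 0: arm points to rack -y; grows clockwise seen from above; 1.57: points to rack -x, over the board; stop at 1.6. Starts 0 to 0.3. Arm 12 mm wide, 52 mm long, z 53.5 to 58.5 mm: passes 2.5 mm above the dropped board, blocked by one not dropped. About 1 N at the peg moves it; it stays where left.
- keeper_peg (a point): Centre of the top of the steel peg on the keeper arm: upright, 8 mm diameter, z 58.5 to 80.5 mm, 42 mm from the pivot.
- red_spool: Loose red thread spool with white flanges, 46 mm diameter, 42 mm high, standing upright on the board within about 20 mm of its centre; origin at the centre of its underside. It must stay standing there.
- jar: Bystander: sample jar with blue lid, 51 mm diameter, 66 mm high, standing on the worktop beyond the rack (its +y side); origin at the centre of its underside.
- blue_cop: Bystander: slender blue yarn cop, 40 mm diameter, 158 mm high, standing on the worktop on the rack's +y side; origin at the centre of its underside.
- brass_weight: Bystander: brass knob weight, 24 mm diameter, 30 mm high, on the worktop on the rack's +y side near the keeper end; origin at the centre of its underside.
There are look-alikes about, which are no part of the job. What is shaped like the red_spool but black or green is not meant.

How it is judged:
By the outcome, as a careful person would: the job done as asked, in the order asked, and still so for the second after the job is handed in, with the robot touching nothing.
It also fails if it takes over 48 s, if anything falls off the work surface, if the arm or the gripper's body presses on something with over 40 N, if the wrist force passes 120 N, or if a joint passes its speed limit or range.

### The arm

A 6-joint arm with a two-finger parallel gripper is mounted at the origin on a cart in front of the work surface, level with it; the furniture and walls round the work are solid. World frame = base frame: x ahead of the robot, y to its left, z up, the work surface at z = 0. Lengths are in m, angles in rad, forces in N, time in s.
With the tool pointing down it reaches from about 0.275 to 0.75 m from the base axis. Payload 10.2 kg.
Tool frame: the origin (TCP) lies midway between the tips of the shut fingers; the grasp point (between the pads) lies 19 mm behind it (env.hold_point_z is the distance from the TCP to the grasp point, in m); z points along the fingers, y is the line along which they close (so a half turn about z gives the same grasp; the last joint's range is limited). The gripper opens to 85 mm and grips with 20 to 120 N. Pads are 22 mm wide; open, the fingers measure 114 mm over their backs; the gripper's body (76 mm by 85 mm) begins 54 mm behind the grasp point. The pads swing forward as they close: fully open they stand 13 mm farther back than shut.
Start: joints at [0.892, 0.313, 1.498, -0, 1.331, -0.223], TCP at [0.231, 0.471, 0.231] pointing down, gripper open.
Joint ranges: [-2.94, 2.94], [-0.97, 2.17], [0.19, 2.56], [-1.23, 4.37], [0.02, 3.11], [-2.88, 2.88]. Speed limits (rad/s): [2.39, 2.39, 3.01, 3.14, 3.14, 3.14].

### API

Orientations are given as a unit quaternion [x, y, z, w].
In Python, from bench import env, kinematics, monitor, eyes, job gives the robot as it stands. The module is installed in compiled form; this text tells all that it offers. Calls block until the motion is done:
- env.reach(position, orientation): joint-space move of the TCP to a pose.
- env.movel(position, velocity=0.15, frame=None, guard=None): straight line of the TCP; frame=None keeps the orientation; velocity is the mean speed in m/s. With guard (N) it stops when the force on the tool has changed by that much, and returns True; else False.
- env.set_joints(angles): joint-space move.
- env.release() and env.close_gripper(effort=None): open the fingers fully, or close them until they stop; effort is the grip in N (None keeps the last).
- env.hold(seconds).
- kinematics.ik(position, orientation): joint angles nearest the present ones, or None.
- monitor.sense(): the state.
- eyes.grab_frame(name): name is "scene" or "side" or "wrist"; returns a dict with "frame" (480x640x3 uint8, red, green, blue), "mtx" (3x3 intrinsics, pixels), "view" (4x4, takes a point from world to camera coordinates). Camera axes: x right, y down, z forward; pixel columns grow to the right and rows downward; lengths in m; the calibration is good to about 2 mm. A picture is of the moment at which its call begins. There is no depth.
A pose or a line that the arm cannot do raises env.MotionError and nothing moves.
- job.hand_in(): hands the job in; it is judged then, once.
The state is a dict: "clock": time; "joints": joint angles; "qvel": joint speeds; "joint_efforts": joint torques, N m; "position": TCP position; "ee_rot": TCP orientation; "contact_force": force on the tool from outside, world axes, zero at the start; "ft_torque": the same for the moment, N m; "finger_gap": opening from 0.0 (shut) to 1.0 (fully open); "gripper_force": force on a finger pad.
Only numpy, scipy, OpenCV 4.12 (cv2) and the standard library are available. Lean on these libraries where they do the work, as an engineer would, in place of code of your own. Each camera call takes 0.05 s, during which the arm holds its last target. There are 200 camera calls.

## Working session

There is one attempt and no reset: what is moved stays moved. The work goes in short steps, each a Python script; the robot and the scene stay as the last script left them, time stands still between calls to the robot, and variables do not carry over. Pictures are saved under pics/ and viewed, at most 10 in all, crops included, and the job is handed in when it is done.

```bash
mkdir -p pics; ls; python3 - <<'E'
from bench import env,kinematics,monitor,eyes,job
import cv2,numpy as np
for n in("scene","side"):
    g=eyes.grab_frame(n); np.savez(f"{n}0.npz",**g)
    cv2.imwrite(f"pics/{n}0.png",g["frame"][...,::-1]); print(n,g["mtx"].round(1).tolist(),g["view"].round(3).tolist())
s=monitor.sense(); print(s["clock"],s["position"],s["ee_rot"])
E
```

```text
pics
scene [[598.2, 0.0, 305.6], [0.0, 598.2, 244.4], [0.0, 0.0, 1.0]] [[-0.987, -0.163, 0.013, 0.498], [-0.103, 0.557, -0.824, 0.23], [0.127, -0.815, -0.566, 0.872], [0.0, 0.0, 0.0, 1.0]]
side [[449.3, 0.0, 320.1], [0.0, 449.3, 245.2], [0.0, 0.0, 1.0]] [[-0.942, -0.334, -0.025, 0.484], [-0.131, 0.436, -0.89, 0.218], [0.308, -0.836, -0.455, 0.568], [0.0, 0.0, 0.0, 1.0]]
0.1 [0.23096898 0.47121929 0.23080725] [ 2.25925152e-01  9.74144500e-01 -5.08033977e-04 -2.46588857e-04]
```

View pics/scene0.png

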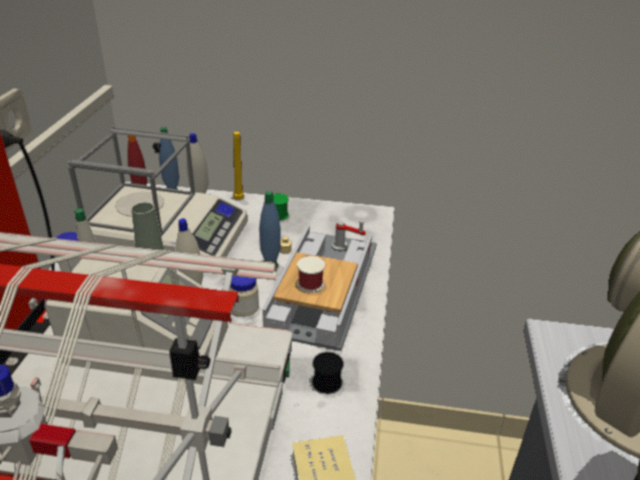

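View pics/side0.png

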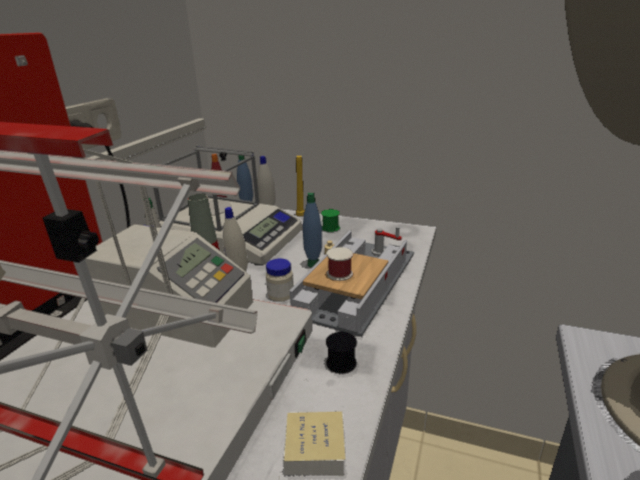

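The scene shows a wooden board at (317,280) with the red spool on it at (311,272). The keeper's red arm is at (350,230) and its post at (340,236). Look-alike spools are black (328,371) and green (281,207), and the red bottle is at (136,160). The cop is at (270,230), the jar at (243,295) and the brass weight at (286,244). I choose the red spool with white flanges on the board, and check it in a close crop.

```bash
python3 - <<'E'
import cv2,numpy as np
a=np.load("scene0.npz")["frame"][215:350,250:400,::-1]; cv2.imwrite("pics/c1.png",cv2.resize(a,None,fx=4.4,fy=4.4,interpolation=cv2.INTER_CUBIC))
a=np.load("side0.npz")["frame"][220:335,285:425,::-1]; cv2.imwrite("pics/c2.png",cv2.resize(a,None,fx=5,fy=5,interpolation=cv2.INTER_CUBIC))
E
```

```text
(no output)
```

View pics/c1.png

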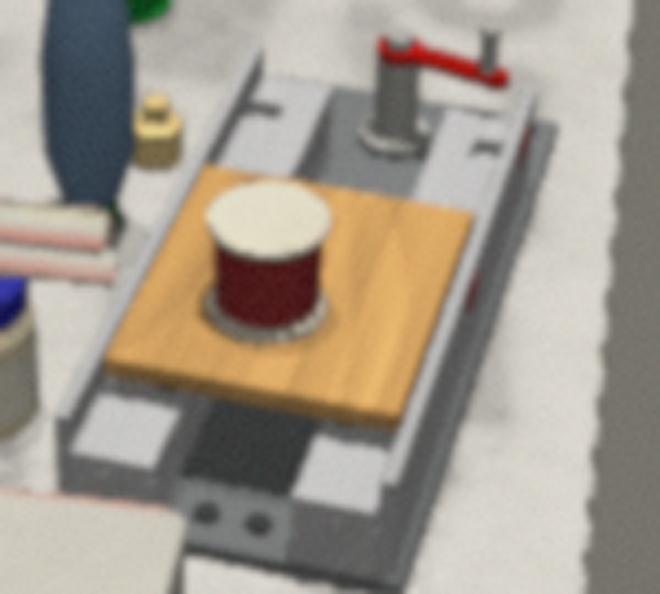

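View pics/c2.png

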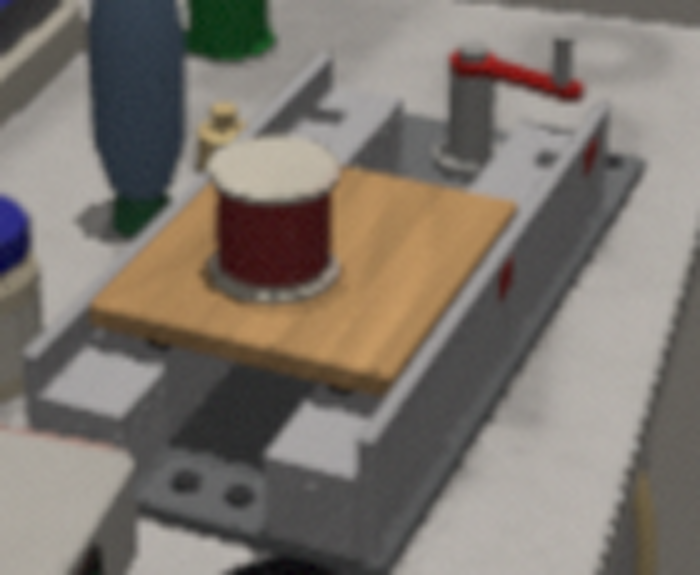

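The crops confirm the red spool standing on the board. The board's top corners in c1 are at (210,168), (472,213), (395,412) and (108,362). The peg top is at (490,35) in c1 and (563,42) in c2.

```bash
cat >h.py <<'E'
import numpy as np
def plane(g,p,z):
    R=g["view"][:3,:3];t=g["view"][:3,3];c=-R.T@t
    d=R.T@np.linalg.solve(g["mtx"],[p[0],p[1],1.]); return c+d*(z-c[2])/d[2]
E
python3 - <<'E'
import numpy as np
from h import plane
S=dict(np.load("scene0.npz"));D=dict(np.load("side0.npz"))
A=lambda u,v:(250+u/4.4,215+v/4.4); B=lambda u,v:(285+u/5,220+v/5)
P={}
for n,g,p,z in [("bd FL",S,A(210,168),.058),("bd FR",S,A(472,213),.058),("bd NR",S,A(395,412),.058),("bd NL",S,A(108,362),.058),
 ("bd FR2",D,B(515,203),.058),("bd NR2",D,B(385,379),.058),("bd NL2",D,B(93,308),.058),
 ("wallR near outer",S,A(402,480),.056),("wallR far",S,A(533,92),.056),("wallR2 near",D,B(370,440),.056),("wallR2 far",D,B(605,105),.056),
 ("wallL near",S,A(65,418),.056),("wallL far",S,A(260,52),.056),("wallL2 near",D,B(32,355),.056),("wallL2 far",D,B(327,57),.056),
 ("postarm",S,A(398,45),.0585),("postarm2",D,B(473,58),.0585),("peg",S,A(490,35),.0805),("peg2",D,B(563,42),.0805),("pegbase",S,A(488,68),.0585),("pegb2",D,B(562,80),.0585),
 ("spooltop",S,A(268,218),.1),("spooltop2",D,B(275,170),.1)]:
    P[n]=plane(g,p,z); print(n,(1000*P[n]).round(1)[:2])
def d(a,b): v=P[b]-P[a]; print(a,b,np.degrees(np.arctan2(v[1],v[0])).round(2),(1000*np.hypot(v[0],v[1])).round(1))
for a,b in [("bd NL","bd FL"),("bd NR","bd FR"),("bd NR2","bd FR2"),("bd NL","bd NR"),("bd NL2","bd NR2"),("bd FL","bd FR"),("wallR near outer","wallR far"),("wallR2 near","wallR2 far"),("wallL near","wallL far"),("wallL2 near","wallL2 far"),("postarm","peg"),("postarm2","peg2")]: d(a,b)
E
```

```text
bd FL [ 552.3 -196.4]
bd FR [ 444.6 -184.8]
bd NR [460.6 -59.1]
bd NL [567.8 -68.2]
bd FR2 [ 443.5 -181.6]
bd NR2 [459.4 -54.1]
bd NL2 [566.  -66.8]
wallR near outer [454.2 -25.8]
wallR far [ 427.2 -279.3]
wallR2 near [455.9 -22.5]
wallR2 far [ 426.5 -275.3]
wallL near [577. -37.]
wallL far [ 546.6 -289.1]
wallL2 near [575.9 -36. ]
wallL2 far [ 546.  -286.9]
postarm [ 487.8 -301.8]
postarm2 [ 485.8 -298.2]
peg [ 447.4 -282.3]
peg2 [ 445.2 -277.5]
pegbase [ 447.5 -290.6]
pegb2 [ 446.4 -288. ]
spooltop [ 515.7 -110.4]
spooltop2 [ 512.6 -105.9]
bd NL bd FL -96.86 129.1
bd NR bd FR -97.28 126.7
bd NR2 bd FR2 -97.1 128.4
bd NL bd NR 175.13 107.5
bd NL2 bd NR2 173.23 107.4
bd FL bd FR 173.86 108.4
wallR near outer wallR far -96.08 255.0
wallR2 near wallR2 far -96.63 254.5
wallL near wallL far -96.88 253.8
wallL2 near wallL2 far -96.81 252.7
postarm peg 154.29 44.8
postarm2 peg2 152.94 45.6
```

```bash
python3 - <<'E'
import numpy as np,cv2
from h import plane
from bench import env,kinematics,monitor
S=dict(np.load("scene0.npz"));D=dict(np.load("side0.npz"))
def tri(a,b):
    P=[g["mtx"]@g["view"][:3] for g in(S,D)]
    X=cv2.triangulatePoints(P[0],P[1],np.array(a,float),np.array(b,float)).ravel(); X=X[:3]/X[3]
    q=P[0]@np.r_[X,1]; return (X*1000).round(),(q[:2]/q[2]-a).round(1)
print("machine corner",tri((292,331),(311.6,312)))
print("white bar tip",tri((276,268),(238,182)))
print("red bar end",tri((235,305),(108,140)))
print("knob",tri((184,358),(70,237)))
print("peg top",tri((250+490/4.4,215+35/4.4),(285+563/5,220+42/5)))
ex=np.array([-.118,-.993,0])
for ang in (41.6,-48.4,86.6,-3.4):
    a=np.radians(ang);q=[np.cos(a),np.sin(a),0,0]
    for p in ([.38,.1,.25],[.517,-.037,.13],[.517,-.037,.044],[.505,-.145,.044],[.45,-.31,.065],[.47,-.26,.065]):
        j=kinematics.ik(p,q); print(ang,p,None if j is None else np.round(j,2))
E
```

```text
machine corner (array([529.,  -8.,  44.]), array([-0.4,  0.6]))
white bar tip (array([501., 222., 339.]), array([ 0.2, -0.3]))
red bar end (array([501., 354., 405.]), array([ 1.4, -1.9]))
knob (array([545., 355., 345.]), array([-0.2,  0.5]))
peg top (array([ 448., -295.,   72.]), array([-0.,  0.]))
41.6 [0.38, 0.1, 0.25] [-0.04 -0.    1.82 -0.    1.32  0.08]
41.6 [0.517, -0.037, 0.13] [-0.3   0.4   1.65 -0.    1.09 -0.18]
41.6 [0.517, -0.037, 0.044] [-0.3   0.53  1.73 -0.    0.89 -0.18]
41.6 [0.505, -0.145, 0.044] [-0.5   0.54  1.7  -0.    0.9  -0.38]
41.6 [0.45, -0.31, 0.065] [-0.82  0.55  1.62 -0.    0.97 -0.7 ]
41.6 [0.47, -0.26, 0.065] [-0.72  0.53  1.65 -0.    0.96 -0.6 ]
-48.4 [0.38, 0.1, 0.25] None
-48.4 [0.517, -0.037, 0.13] None
-48.4 [0.517, -0.037, 0.044] None
-48.4 [0.505, -0.145, 0.044] [-0.5   0.54  1.7  -0.    0.9   2.76]
-48.4 [0.45, -0.31, 0.065] [-0.82  0.55  1.62 -0.    0.97  2.44]
-48.4 [0.47, -0.26, 0.065] [-0.72  0.53  1.65 -0.    0.96  2.54]
86.6 [0.38, 0.1, 0.25] [-0.04 -0.    1.82 -0.    1.32 -1.5 ]
86.6 [0.517, -0.037, 0.13] [-0.3   0.4   1.65 -0.    1.09 -1.75]
86.6 [0.517, -0.037, 0.044] [-0.3   0.53  1.73 -0.    0.89 -1.75]
86.6 [0.505, -0.145, 0.044] [-0.5   0.54  1.7  -0.    0.9  -1.95]
86.6 [0.45, -0.31, 0.065] [-0.82  0.55  1.62 -0.    0.97 -2.27]
86.6 [0.47, -0.26, 0.065] [-0.72  0.53  1.65 -0.    0.96 -2.18]
-3.4 [0.38, 0.1, 0.25] [-0.04 -0.    1.82 -0.    1.32  1.65]
-3.4 [0.517, -0.037, 0.13] [-0.3   0.4   1.65 -0.    1.09  1.39]
-3.4 [0.517, -0.037, 0.044] [-0.3   0.53  1.73 -0.    0.89  1.39]
-3.4 [0.505, -0.145, 0.044] [-0.5   0.54  1.7  -0.    0.9   1.19]
-3.4 [0.45, -0.31, 0.065] [-0.82  0.55  1.62 -0.    0.97  0.87]
-3.4 [0.47, -0.26, 0.065] [-0.72  0.53  1.65 -0.    0.96  0.97]
```

```bash
python3 - <<'E'
from bench import env,kinematics,monitor,eyes
import cv2,numpy as np
a=np.radians(41.6);q=[np.cos(a),np.sin(a),0,0]
env.close_gripper(40)
env.reach([.25,.33,.24],monitor.sense()["ee_rot"])
env.reach([.36,.06,.24],q)
env.reach([.517,-.037,.15],q)
s=monitor.sense();print(s["clock"],s["position"],s["contact_force"],s["finger_gap"])
g=[eyes.grab_frame(n) for n in("wrist","scene")]
np.savez("wrist1.npz",**g[0]); np.savez("scene1.npz",**g[1])
cv2.imwrite("pics/w1.png",cv2.hconcat([cv2.resize(x["frame"][...,::-1],(400,300)) if i==0 else np.ascontiguousarray(x["frame"][150:450,150:550,::-1]) for i,x in enumerate(g)]))
E
```

```text
3.45 [ 0.51671767 -0.03592426  0.15061287] [-0.88474053 -0.47835501 -0.15584986] -0.0017981828079254524
```

View pics/w1.png

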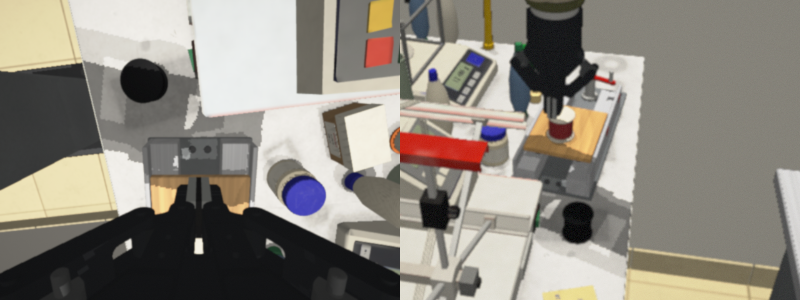

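The left half is the wrist view, with the shut fingers just short of the board's near edge at (200,190). The right half is the scene view, with the spool upright at (562,125) and the path clear. Next I descend and push.

```bash
python3 - <<'E'
from bench import env,kinematics,monitor,eyes
import numpy as np
def st(t,r):
    s=monitor.sense();print(t,r,round(s["clock"],2),s["position"].round(4),s["contact_force"].round(1))
r=env.movel([.5175,-.037,.044],.1,guard=5); st("down",r)
if not r:
    r=env.movel([.5087,-.117,.044],.04,guard=8); st("push1",r)
    if not r:
        r=env.movel([.506,-.139,.044],.016,guard=6); st("push2",r)
g=eyes.grab_frame("side");np.savez("side2.npz",**g)
g2=eyes.grab_frame("scene");np.savez("scene2.npz",**g2)
import cv2
z=lambda a:cv2.resize(np.ascontiguousarray(a[...,::-1]),(400,360),interpolation=cv2.INTER_CUBIC)
cv2.imwrite("pics/p2.png",cv2.hconcat([z(g2["frame"][205:340,250:400]),z(g["frame"][210:336,285:425])]))
E
```

```text
down False 4.76 [ 0.5179 -0.0371  0.0446] [-0.1 -0.6  0.5]
push1 False 6.92 [ 0.5087 -0.117   0.044 ] [ 0.   0.5 -0.3]
push2 True 8.01 [ 0.506  -0.1356  0.0437] [-0.   1.2  0.6]
```

View pics/p2.png

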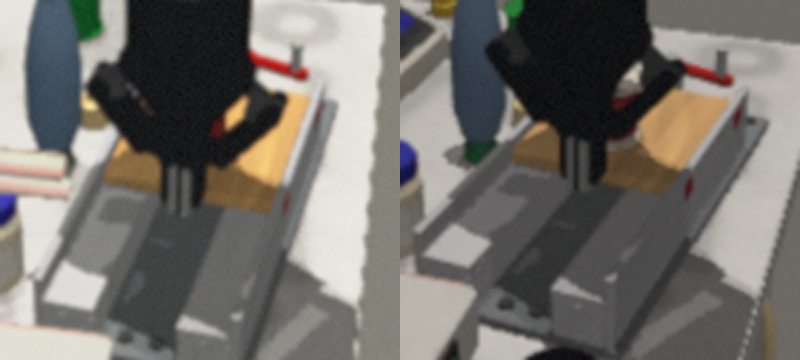

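The push force jumped at y = -0.136, where I predicted -0.132. In both views the board now sits below the wall tops. I back off, move to the keeper side and verify.

```bash
python3 - <<'E'
from bench import env,kinematics,monitor,eyes
import numpy as np,cv2
a=np.radians(41.6);q=[np.cos(a),np.sin(a),0,0]
env.movel([.5095,-.106,.044],.08); env.movel([.5095,-.100,.17],.15)
env.reach([.42,-.20,.18],q); env.reach([.40,-.335,.15],q)
s=monitor.sense();print(s["clock"],s["position"])
g=eyes.grab_frame("side");np.savez("side3.npz",**g)
g2=eyes.grab_frame("scene");np.savez("scene3.npz",**g2)
z=lambda a:cv2.resize(np.ascontiguousarray(a[...,::-1]),(400,360),interpolation=cv2.INTER_CUBIC)
cv2.imwrite("pics/p3.png",cv2.hconcat([z(g2["frame"][205:340,250:400]),z(g["frame"][210:336,285:425])]))
E
```

```text
10.8333 [ 0.40048454 -0.33443186  0.14941771]
```

View pics/p3.png

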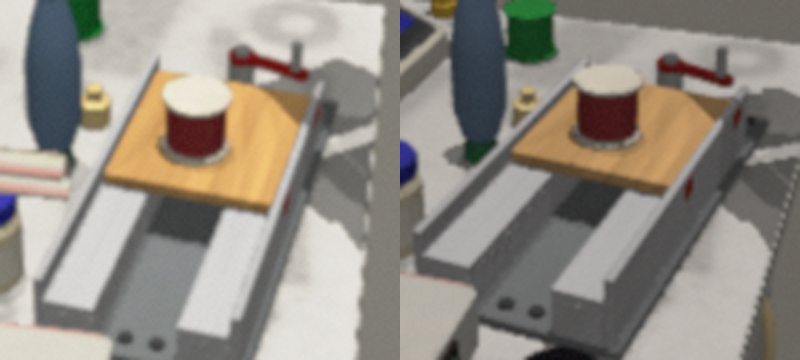

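The board lies flush on the rails with no gap under it or feet visible, and its edge is below the wall tops. The spool is standing at (195,120). Next is the keeper: the finger follows the peg's arc with a force guard.

```bash
cat >>h.py <<'E'
post=np.array([.487,-.2995]); ph=np.radians(-96.7)
ex=np.array([np.cos(ph),np.sin(ph)]); ey=np.array([-ex[1],ex[0]])
def pose(th,back,z):
    "finger pose behind the peg at keeper angle th, face square to the arc"
    peg=post+.042*(-np.sin(th)*ex-np.cos(th)*ey); d=-np.cos(th)*ex+np.sin(th)*ey
    p=peg-(.015+back)*d; h=np.arctan2(d[1],d[0])/2
    return [*p,z],[np.cos(h),np.sin(h),0,0]
E
python3 - <<'E'
from bench import env,kinematics,monitor,eyes
from h import *
def st(t,r):
    s=monitor.sense();print(t,r,round(s["clock"],2),s["position"].round(4),s["contact_force"].round(1))
p,q=pose(.12,.012,.12); env.reach(p,q)
p,q=pose(.12,.012,.064); r=env.movel(p,.1,guard=4); st("down",r)
if not r:
    for th in np.r_[.15:1.5:.15,1.5]:
        p,q=pose(th,0,.064); r=env.movel(p,.05,frame=q,guard=5); st(round(th,2),r)
        if r: break
g=eyes.grab_frame("side");np.savez("side4.npz",**g)
g2=eyes.grab_frame("scene");np.savez("scene4.npz",**g2)
import cv2
z=lambda a:cv2.resize(np.ascontiguousarray(a[...,::-1]),(400,360),interpolation=cv2.INTER_CUBIC)
cv2.imwrite("pics/p4.png",cv2.hconcat([z(g2["frame"][205:340,250:400]),z(g["frame"][210:336,285:425])]))
E
```

```text
down False 11.97 [ 0.44   -0.3163  0.0647] [-0.1  0.1 -0.2]
0.15 False 12.38 [ 0.4427 -0.3029  0.0644] [ 0.5 -0.4 -0.1]
0.3 False 12.68 [ 0.4426 -0.2965  0.0641] [ 0.4 -0.7 -0.2]
0.45 False 12.98 [ 0.4435 -0.2899  0.064 ] [-0.1 -0.3  1. ]
0.6 False 13.28 [ 0.4455 -0.2835  0.064 ] [ 0.   0.5 -1. ]
0.75 False 13.58 [ 0.4484 -0.2774  0.064 ] [-0.1  0.6  0.7]
0.9 False 13.88 [ 0.4521 -0.2719  0.064 ] [-0.6 -0.6  0.2]
1.05 False 14.18 [ 0.4566 -0.267   0.064 ] [ 0.7 -0.  -0.5]
1.2 False 14.48 [ 0.4618 -0.2628  0.064 ] [ 0.1 -0.1  0.1]
1.35 False 14.78 [ 0.4676 -0.2595  0.064 ] [-1.2  1.2  0.3]
1.5 False 15.08 [ 0.4738 -0.257   0.064 ] [0.3 0.3 0.4]
1.5 False 15.33 [ 0.4738 -0.257   0.064 ] [-0.2  0.1 -0. ]
```

View pics/p4.png

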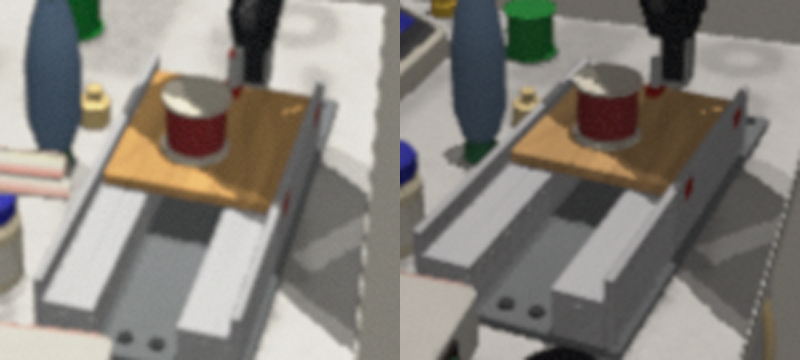

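The red arm has swung over the board edge at (236,90), in front of the finger. I push on to the stop, then withdraw.

```bash
python3 - <<'E'
from bench import env,kinematics,monitor,eyes
from h import *
def st(t,r):
    s=monitor.sense();print(t,r,round(s["clock"],2),s["position"].round(4),s["contact_force"].round(1))
p,q=pose(1.57,0,.064); r=env.movel(p,.03,frame=q,guard=4); st("1.57",r)
if not r:
    p,q=pose(1.57,-.008,.064); r=env.movel(p,.015,guard=4); st("stop",r)
p,q=pose(1.57,.025,.064); env.movel(p,.06)
p,q=pose(1.57,.03,.15); env.movel(p,.12)
env.reach([.38,-.33,.2],q); env.hold(.3); st("end",0)
g=eyes.grab_frame("side");np.savez("side5.npz",**g)
g2=eyes.grab_frame("scene");np.savez("scene5.npz",**g2)
import cv2
z=lambda a:cv2.resize(np.ascontiguousarray(a[...,::-1]),(400,360),interpolation=cv2.INTER_CUBIC)
cv2.imwrite("pics/p5.png",cv2.hconcat([z(g2["frame"][205:340,250:400]),z(g["frame"][210:336,285:425])]))
E
```

```text
1.57 False 15.68 [ 0.477 -0.256  0.064] [-0.2  0.5 -0.1]
stop True 16.02 [ 0.4791 -0.256   0.0635] [-2.3 -0.3  1. ]
end 0 18.32 [ 0.3804 -0.3293  0.1995] [-0.1  0.4 -0.1]
```

View pics/p5.png

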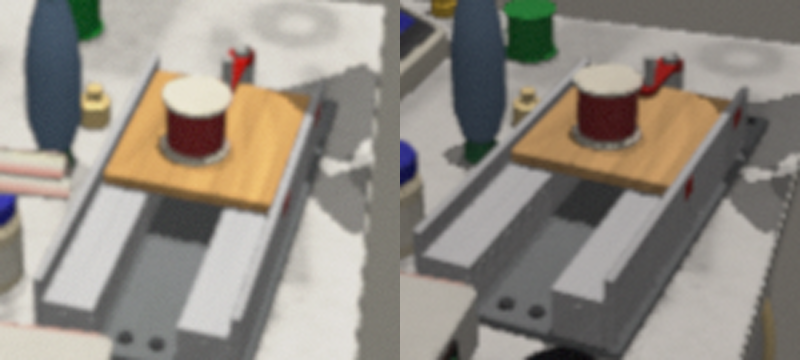

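The arm at (238,70) now points along the rack and over the board's edge. It stopped against its end stop, about 2 mm past 1.57. The spool is upright and the bystanders have not moved, so I hand in.

```bash
python3 -c "
from bench import job
print(job.hand_in())"
```

```text
the job is handed in; nothing more can be done
None
```

The board has dropped into its notches with the red spool still standing on it, the keeper is turned to its stop over the board's edge, the bystanders stand where they were, and the job was handed in at about 18 s (no verdict was returned).

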